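# Re-pin the tea cupboard's hinge

### The job

The little white tea cupboard on the kitchen counter has lost its hinge pin. Slide its door along the ledge until it stops at the hinge side, so that the two hinge knuckles line up, then take the long knobbed pin from the wooden stand and lower it from above through both knuckles until its collar rests in the upper knuckle's mouth, and let go.

Things in the scene. Friction and masses are not known exactly. Their poses are not given: they have to be found in the camera images.
- hinge_pin: Long steel pin, upright in a well (32 deep, tip 10 above counter) of a fixed wooden stand 200 x 64 x 42 mm. Origin: tip; z up the pin. Shank 12 thick, 95 long; collar 40 wide, 6 thick; round knob to grip, 26 wide, 44 tall; 0.11-0.22 kg. In the other two wells, 65 mm apart: a look-alike pin, shank only 50 (too short; knob 45 mm lower) and a thin wooden dowel. It is the tallest.
- cupboard_knuckle (a point): Mouth centre of the lower knuckle, fixed to the cupboard, 96 mm above the counter: upright steel tube 34 tall, bore 24, flared on top to 44, open below. Axes: x out of the cupboard's front (roughly away from the robot), y along the front towards the hinge, z up. The fixed cupboard, 130 high (tins at its back to 197), lies to -x, -y of this point.
- door_knuckle (a point): Mouth centre of the upper knuckle, part of the door, 134 mm above the counter: upright tube 34 tall, bore 24, flared on top to 52. Same axes. Slides with the door along y only; starts 35 to 80 mm short (-y) of the lower knuckle; straight above it when the door is at its stop. With the pin home the collar rests in this mouth, the pin's tip about 33 mm above the counter.
- door_edge (a point): Free end of the white door (240 long, 16 thick), away from the hinge: middle of its thickness, top edge, 126 mm above the counter; the door reaches down to 14. Same axes. To slide the door push this upright end face towards +y; about 3 N moves it, it stays where left and stops hard when the knuckles line up. Below this end runs a ledge 12 high, lip 20; nothing else is near.
Things that resemble listed ones, but are neither listed nor needed, are in the scene too. What is shaped like the hinge_pin but green or pink is not meant.

How it is judged:
On the way:
1. the door is slid home: the knuckles line up within 10 mm (horizontal distance between door_knuckle and cupboard_knuckle below 0.01 m), for 0.2 s.
At the end, for the whole second after the job is handed in: The knuckles are lined up within 10 mm, the long pin hangs at rest through both of them, tip within 18 mm of their axis and 15 to 48 mm above the counter (so below the lower knuckle), at most 15 degrees off upright (horizontal distance between door_knuckle and cupboard_knuckle below 0.01 m and horizontal distance between hinge_pin and cupboard_knuckle below 0.018 m and height (world z) of hinge_pin between 0.015 and 0.048 m and angle between hinge_pin's own z axis and vertical below 0.26 rad and linear speed of hinge_pin below 0.03 m/s); the robot touches nothing.
It also fails if it takes over 64 s, if anything falls off the work surface, if the arm or the gripper's body presses on something with over 40 N, if the wrist force passes 120 N, or if a joint passes its speed limit or range.

### The arm

A 6-joint arm with a two-finger parallel gripper is mounted at the origin on the work surface. World frame = base frame: x ahead of the robot, y to its left, z up, the work surface at z = 0. Lengths are in m, angles in rad, forces in N, time in s.
With the tool pointing down it reaches from about 0.375 to 0.975 m from the base axis. Payload 3.8 kg.
Tool frame: the origin (TCP) lies midway between the tips of the shut fingers; the grasp point (between the pads) lies 19 mm behind it; z points along the fingers, y is the line along which they close (so a half turn about z gives the same grasp; the last joint's range is limited). The gripper opens to 88 mm and grips with 3 to 60 N. Pads are 18 mm wide; open, the fingers measure 123 mm over their backs; the gripper's body (75 mm by 187 mm) begins 45 mm behind the grasp point.
Start: joints at [-1.365, 0.264, 1.604, -0, 1.274, -0.037], TCP at [0.162, -0.655, 0.239] pointing down, gripper open.
Joint ranges: [-2.63, 2.63], [-0.94, 2.18], [0.31, 2.57], [-1.31, 4.45], [0, 2.66], [-2.55, 2.55]. Speed limits (rad/s): [2.57, 2.57, 3.14, 3.14, 3.14, 3.14].

### API

Orientations are given as a rotation vector (axis times angle).
In Python, from cell import manip, inverse_kinematics, cams, order gives the robot as it stands. Calls block until the motion is done:
- manip.move_pose(position, orientation): joint-space move of the TCP to a pose.
- manip.move_linear(position, rate=0.15, rot=None): straight line of the TCP; rot=None keeps the orientation; rate is the mean speed in m/s.
- manip.set_joints(angles): joint-space move.
- manip.set_gripper(opening, force=None): finger opening in m; force is the grip in N (None keeps the last); returns when the fingers have stopped.
- manip.dwell(seconds).
- inverse_kinematics(position, orientation): joint angles nearest the present ones, or None.
- manip.state(): the state.
- cams.capture(name): name is "side" or "top" or "wrist"; returns a dict with "image" (384x512x3 uint8, blue, green, red), "z_map" (384x512 float32, m along the optical axis (not along the pixel's ray), 0 where there is no reading), "intrinsics" (3x3 intrinsics, pixels), "position" and "orientation" of the camera in the world; the wrist camera has in their place "T_tool_cam" (4x4, takes a point from camera to tool coordinates, whose origin is the TCP and whose axes are the flange's). Camera axes: x right, y down, z forward; pixel columns grow to the right and rows downward; lengths in m; the calibration is good to about 2 mm. A picture is of the moment at which its call begins: read the wrist's pose just before it.
A pose or a line that the arm cannot do raises manip.IKError and nothing moves.
- order.close_job(): hands the job in; it is judged then, once.
The state is a dict: "clock": time; "joint_pos": joint angles; "joint_velocities": joint speeds; "tau": joint torques, N m; "tool_pos": TCP position; "tcp_rot": TCP orientation; "contact_force": force on the tool from outside, world axes, zero at the start; "moment": the same for the moment, N m; "gripper_width": finger opening in m; "grasp_force": force on a finger pad.
Only numpy, scipy, OpenCV 4.12 (cv2) and the standard library are available. Lean on these libraries where they do the work, as an engineer would, in place of code of your own. Each camera call takes 0.05 s, during which the arm holds its last target. There are 200 camera calls.

## Working session

There is one attempt and no reset: what is moved stays moved. The work goes in short steps, each a Python script; the robot and the scene stay as the last script left them, time stands still between calls to the robot, and variables do not carry over. Pictures are saved under pics/ and viewed, at most 10 in all, crops included, and the job is handed in when it is done.

```bash
ls; mkdir -p pics
cat > h.py <<'E'
import numpy as np, cv2
from scipy.spatial.transform import Rotation as R
from cell import manip, inverse_kinematics, cams, order
def cap(name):
    s=manip.state(); c=cams.capture(name)
    if name=="wrist":
        T=np.eye(4);T[:3,:3]=R.from_rotvec(s["tcp_rot"]).as_matrix();T[:3,3]=s["tool_pos"]
        T=T@np.array(c["T_tool_cam"])
    else:
        T=np.eye(4);o=np.array(c["orientation"]);T[:3,:3]=o if o.shape==(3,3) else R.from_rotvec(o).as_matrix();T[:3,3]=c["position"]
    c["T"]=T;return c
def ray(c,u,v):
    d=c["T"][:3,:3]@np.linalg.solve(c["intrinsics"],[u,v,1.]);return c["T"][:3,3],d
def onz(c,u,v,z):
    o,d=ray(c,u,v);return o+d*(z-o[2])/d[2]
def dep(c,u,v):
    o,d=ray(c,u,v);return o+d*c["z_map"][int(v),int(u)]
def cloud(c):
    v,u=np.mgrid[:384,:512];k=np.linalg.inv(c["intrinsics"])
    p=np.stack([u,v,np.ones_like(u)],-1)@k.T*c["z_map"][...,None]
    return p@c["T"][:3,:3].T+c["T"][:3,3]
E
python3 - <<'E'
from h import *
for n in("side","top"):
    c=cap(n);cv2.imwrite(f"pics/{n}0.png",c["image"]);np.savez(f"{n}0.npz",**{k:c[k] for k in("image","z_map","intrinsics","T")})
    print(n,c["position"],c["orientation"],c["T"][:3,2],c["intrinsics"][0],(c["z_map"]>0).mean())
print(manip.state())
E
```

```text
pics
side [0.44527989 0.97348459 0.70803687] [-0.19948722  2.74722373 -1.42272286] [ 0.09571306 -0.81032017 -0.57811784] [381.62880074   0.         260.36588847] 0.9962921142578125
top [0.38562249 0.16217997 1.07146912] [-2.11264757  2.1390697  -0.19543072] [ 0.18176821 -0.00167988 -0.98333997] [404.96138225   0.         252.62302217] 0.99603271484375
{'clock': 0.1, 'joint_pos': array([-1.36490245e+00,  2.64670947e-01,  1.60520176e+00,  7.26720609e-06,
        1.27373739e+00, -3.68837122e-02]), 'joint_velocities': array([ 3.42555460e-04, -1.38067853e-03, -2.71515625e-03,  4.77408786e-05,
        1.47416472e-03, -6.60345940e-04]), 'tau': array([ 2.00394893e-04, -5.03619647e+01, -3.58071578e+01,  7.31423381e-02,
        2.33969477e-02, -5.70394820e-05]), 'tool_pos': array([ 0.16215039, -0.65457698,  0.23753642]), 'tcp_rot': array([-3.11647936e+00, -3.80171463e-01,  2.56440058e-04]), 'contact_force': array([-0.29228557, -0.22036162,  0.19986177]), 'moment': array([-0.01423574, -0.05647903, -0.00405996]), 'grasp_force': 0.0, 'gripper_width': 0.08825143139065209}
```

View pics/top0.png

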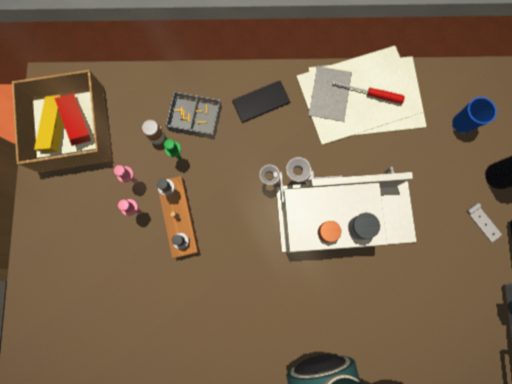

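View pics/side0.png

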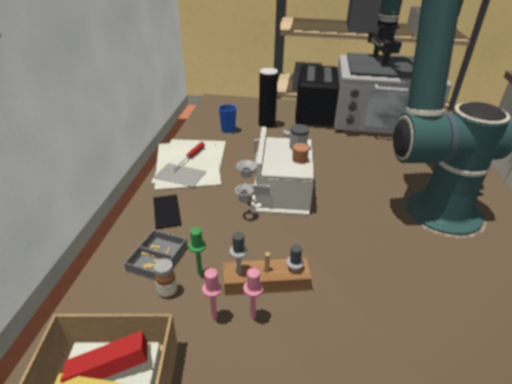

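Top view: the long-pin candidates are the steel pin at (165,187), the steel pin at (180,241), the green one at (172,148) and the pink ones at (124,173) and (128,207). The dowel is at (173,215). In the side view, the pin at (238,245) stands taller than the one at (296,258), and it matches top (165,187). The knuckles are at top (299,170) and (270,175), and the door's free end is near (411,177). Next I'll measure these and check them in a crop.

```bash
cat > m.py <<'E'
from h import *
t=dict(np.load("top0.npz"));s=dict(np.load("side0.npz"))
a=cv2.resize(t["image"][140:260,110:430],None,fx=2.5,fy=2.5,interpolation=3)
b=cv2.resize(s["image"][120:300,200:330],None,fx=1.6,fy=1.6,interpolation=3)
im=np.zeros((300+288,800,3),np.uint8);im[:300]=a;im[300:,:208]=b
P=cloud(t);Q=cloud(s)
hm=np.clip(P[140:260,110:430,2]/0.22*255,0,255).astype(np.uint8)
im[300:525,208:808]=cv2.resize(cv2.applyColorMap(hm,cv2.COLORMAP_JET),(600,225),interpolation=0)[:,:592]
cv2.imwrite("pics/crop1.png",im)
for n,(u,v) in dict(pinA=(165,187),pinB=(180,241)).items():
    w=P[v-12:v+12,u-12:u+12].reshape(-1,3);z=w[:,2].max();q=w[w[:,2]>z-.012];print(n,len(q),q.mean(0).round(4),z.round(4))
for n,(u,v) in dict(pinA=(238,240),pinB=(296,252)).items():
    w=Q[v-15:v+15,u-12:u+12].reshape(-1,3);z=w[:,2].max();q=w[w[:,2]>z-.03];print("side",n,len(q),q.mean(0).round(4),z.round(4))
for n,X in(("top",P),("side",Q)):
    for lo,hi in((.090,.099),(.128,.137),(.12,.13)):
        m=(abs(X[...,2]-(lo+hi)/2)<(hi-lo)/2);k,l,st,ce=cv2.connectedComponentsWithStats(m.astype(np.uint8))
        for i in range(1,k):
            if st[i,4]>25:
                w=X[l==i];print(n,lo,ce[i].round(),st[i,4],w.min(0).round(3),w.max(0).round(3),w.mean(0).round(3))
E
python3 m.py
```

```text
pinA 4 [0.3856 0.1622 1.0715] 1.0715
pinB 4 [0.3856 0.1622 1.0715] 1.0715
side pinA 3 [0.4453 0.9735 0.708 ] 0.708
side pinB 2 [0.4453 0.9735 0.708 ] 0.708
top 0.09 [ 32. 101.] 283 [0.63  0.584 0.09 ] [0.869 0.772 0.099] [0.793 0.72  0.095]
top 0.09 [ 94. 107.] 55 [0.718 0.553 0.09 ] [0.826 0.571 0.099] [0.773 0.562 0.095]
top 0.09 [488. 106.] 74 [ 0.727 -0.453  0.09 ] [ 0.785 -0.412  0.099] [ 0.763 -0.442  0.095]
top 0.09 [470. 116.] 47 [ 0.717 -0.413  0.09 ] [ 0.766 -0.384  0.099] [ 0.736 -0.393  0.095]
top 0.09 [149. 126.] 146 [0.701 0.4   0.09 ] [0.741 0.438 0.096] [0.72  0.419 0.092]
top 0.09 [ 70. 134.] 69 [0.688 0.599 0.09 ] [0.722 0.633 0.099] [0.703 0.618 0.092]
top 0.09 [ 90. 152.] 34 [0.649 0.544 0.09 ] [0.668 0.595 0.099] [0.656 0.565 0.095]
top 0.09 [506. 168.] 50 [ 0.576 -0.48   0.09 ] [ 0.632 -0.462  0.098] [ 0.602 -0.468  0.094]
top 0.09 [271. 174.] 218 [0.557 0.088 0.09 ] [0.618 0.144 0.099] [0.592 0.114 0.095]
top 0.128 [298. 168.] 271 [0.569 0.024 0.128] [0.626 0.081 0.137] [0.599 0.052 0.133]
top 0.128 [394. 176.] 80 [ 0.57  -0.207  0.128] [ 0.586 -0.144  0.132] [
[... 4326 characters left out ...]
  0.125]
side 0.12 [261. 147.] 204 [ 0.558 -0.216  0.12 ] [0.586 0.024 0.13 ] [ 0.572 -0.079  0.127]
side 0.12 [246. 165.] 66 [0.577 0.028 0.12 ] [0.618 0.065 0.13 ] [0.598 0.042 0.126]
side 0.12 [287. 177.] 160 [0.405 0.075 0.12 ] [0.547 0.091 0.13 ] [0.478 0.082 0.125]
side 0.12 [454. 186.] 157 [-0.052 -0.015  0.12 ] [0.067 0.069 0.13 ] [0.02  0.049 0.125]
side 0.12 [196. 239.] 39 [0.647 0.357 0.12 ] [0.67  0.372 0.13 ] [0.657 0.368 0.125]
side 0.12 [238. 248.] 43 [0.549 0.369 0.12 ] [0.572 0.385 0.13 ] [0.56  0.38  0.125]
side 0.12 [253. 282.] 41 [0.503 0.464 0.121] [0.527 0.475 0.13 ] [0.514 0.471 0.125]
side 0.12 [211. 283.] 42 [0.585 0.477 0.12 ] [0.609 0.488 0.13 ] [0.595 0.484 0.125]
```

View pics/crop1.png

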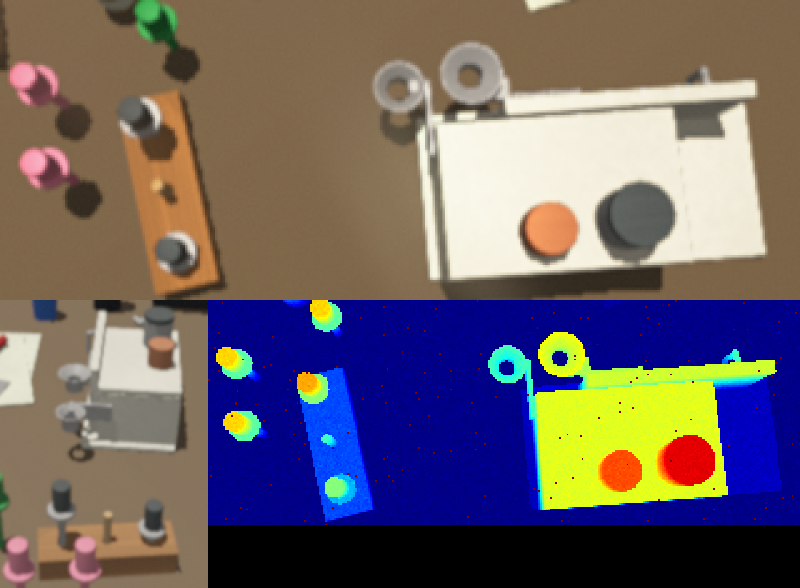

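The crop confirms the tallest steel pin at top (165,187), an orange knob in the height map. The short pin is at (180,241) and the dowel between them. The lower knuckle is on the left at (270,175), the upper one at (298,169). Next come refined numbers.

Run:
```python
from h import *
t=dict(np.load("top0.npz"));s=dict(np.load("side0.npz"))
P=cloud(t);Q=cloud(s)
def near(X,c,r,lo,hi):
    w=X.reshape(-1,3);return w[(np.hypot(w[:,0]-c[0],w[:,1]-c[1])<r)&(w[:,2]>lo)&(w[:,2]<hi)]
def circ(w):
    m=cv2.minEnclosingCircle(w[:,:2].astype(np.float32));return np.round(m,4) if 0 else (np.round(m[0],4),round(m[1],4))
for n,c in dict(A=(.56,.368),B=(.435,.345),green=(.66,.37),pink1=(.6,.48),pink2=(.514,.47)).items():
    for X in(P,Q):
        w=near(X,c,.03,.08,.19);z=np.percentile(w[:,2],97);q=w[w[:,2]>z-.004];print(n,len(q),z.round(4),q.mean(0).round(4),circ(q))
for n,c,lo,hi in(("door",(.598,.052),.130,.138),("cup",(.59,.116),.092,.1)):
    for X in(P,Q):
        w=near(X,c,.04,lo,hi)
        A=np.c_[2*w[:,:2],np.ones(len(w))];print(n,len(w),circ(w),w[:,2].max().round(4))
for X in(P,Q):
    w=X.reshape(-1,3);d=w[(w[:,2]>.122)&(w[:,2]<.130)&(w[:,0]>.555)&(w[:,0]<.592)&(w[:,1]<0.01)&(w[:,1]>-.23)]
    print("door",len(d),np.polyfit(d[:,1],d[:,0],1),[(y,d[abs(d[:,1]-y)<.01][:,0].min().round(4),d[abs(d[:,1]-y)<.01][:,0].max().round(4)) for y in(-.2,-.1,-.02)],np.sort(d[:,1])[:8].round(4), np.median(d[:,2]))
```

```text
A 82 0.1581 [0.5618 0.3695 0.1566] (array([0.5622, 0.3698]), 0.0126)
A 82 0.1568 [0.5617 0.3733 0.1554] (array([0.5611, 0.3715]), 0.014)
B 57 0.1145 [0.4357 0.341  0.1124] (array([0.4359, 0.3406]), 0.0122)
B 72 0.1126 [0.4354 0.344  0.1109] (array([0.4359, 0.3434]), 0.0133)
green 70 0.1485 [0.66   0.3577 0.1466] (array([0.6602, 0.3577]), 0.0128)
green 76 0.1469 [0.6594 0.361  0.1455] (array([0.6598, 0.3593]), 0.0131)
pink1 84 0.1481 [0.5973 0.4732 0.1464] (array([0.5975, 0.4736]), 0.0127)
pink1 108 0.1469 [0.5968 0.4765 0.1455] (array([0.5973, 0.4752]), 0.0131)
pink2 79 0.1485 [0.515  0.4596 0.1468] (array([0.5155, 0.4596]), 0.0127)
pink2 101 0.1468 [0.515  0.4628 0.1456] (array([0.5145, 0.4616]), 0.0131)
door 238 (array([0.5975, 0.0521]), 0.0294) 0.1379
door 94 (array([0.5948, 0.052 ]), 0.0306) 0.1369
cup 202 (array([0.5865, 0.1128]), 0.0344) 0.0998
cup 122 (array([0.5847, 0.1144]), 0.0341) 0.0996
door 624 [-0.05852059  0.56704918] [(-0.2, np.float64(0.5721), np.float64(0.5874)), (-0.1, np.float64(0.5565), np.float64(0.5814)), (-0.02, np.float64(0.5604), np.float64(0.5807))] [-0.2189 -0.2177 -0.2172 -0.2171 -0.2171 -0.2166 -0.2166 -0.2161] 0.12730413365231974
door 175 [-0.05658468  0.56668064] [(-0.2, np.float64(0.5714), np.float64(0.5848)), (-0.1, np.float64(0.5652), np.float64(0.5803)), (-0.02, np.float64(0.5595), np.float64(0.5752))] [-0.2159 -0.2131 -0.2129 -0.2129 -0.2117 -0.2089 -0.2063 -0.2054] 0.12719387989304987
```

```bash
cat >> h.py <<'E'
def down(yt):
    y=np.array([*yt,0.]);y/=np.linalg.norm(y);z=np.array([0,0,-1.]);x=np.cross(y,z)
    return R.from_matrix(np.c_[x,y,z]).as_rotvec()
def best(p,yt):
    # of the two equivalent half turns, the one with the smaller last joint
    o=[(abs(q[5]),r) for r in(down(yt),down(-np.array(yt))) if (q:=inverse_kinematics(p,r)) is not None]
    return min(o,key=lambda a:a[0])[1]
YD=np.array([-.0575,1.])/np.hypot(.0575,1)
XD=np.array([YD[1],-YD[0]])
E
python3 - <<'E'
from h import *
E0=np.array([.5798,-.218])
p=E0-.055*YD
manip.set_gripper(0.0,20)
s=manip.state();manip.move_linear([*s["tool_pos"][:2],.33],rate=.25)
r=best([*p,.3],XD)
manip.move_pose([*p,.3],r);manip.move_linear([*p,.08],rate=.2)
f0=manip.state()["contact_force"];print(manip.state()["clock"],manip.state()["tool_pos"],f0)
manip.move_linear([*(E0-.018*YD),.08],rate=.1)
k=-.014
while k<.09:
    manip.move_linear([*(E0+k*YD),.08],rate=.06)
    s=manip.state();f=(s["contact_force"]-f0)[:2]@YD
    print(round(k,3),round(f,1),end="; ")
    if f<-9:break
    k+=.004
s=manip.state();print(s["clock"],s["tool_pos"],s["contact_force"])
E
```

```text
5.2167 [ 0.58399707 -0.27354672  0.08148754] [ 0.38889096 -0.79444869 -0.36801019]
-0.014 0.9; -0.01 0.3; -0.006 -0.2; -0.002 0.2; 0.002 -0.7; 0.006 -0.1; 0.01 -0.4; 0.014 -0.3; 0.018 0.2; 0.022 -0.3; 0.026 0.2; 0.03 0.2; 0.034 -0.3; 0.038 -0.7; 0.042 -0.2; 0.046 0.1; 0.05 -0.5; 0.054 -0.6; 0.058 -8.0; 0.062 -19.0; 10.7333 [ 0.57637487 -0.16088438  0.08031652] [  0.23297528 -19.79470162  -2.38765981]
```

Run:
```python
from h import *
s=manip.state();p=s["tool_pos"]
q=p[:2]-.03*YD
manip.move_linear([*q,.08],rate=.15);manip.move_linear([*q,.33],rate=.25)
A=np.array([.5617,.3705])
v=A-[.07,0]
sd=np.array([-.03,1.])  # finger line across the stand
sd=np.array([-.217,.976])
r=best([*v,.33],sd);manip.move_pose([*v,.33],r);manip.set_gripper(.065,25);manip.dwell(.3)
for n in("top","side","wrist"):
    c=cap(n);cv2.imwrite(f"pics/{n}1.png",c["image"]);np.savez(f"{n}1.npz",**{k:c[k] for k in("image","z_map","intrinsics","T")})
c=np.load("wrist1.npz");t=np.load("top1.npz")
pr=lambda c,p:(lambda a:(c["intrinsics"]@a/a[2])[:2].round())((np.linalg.inv(c["T"])@[*p,1])[:3])
print("wrist px of pin top",pr(c,[*A,.157]))
for n,X in((n,cloud(np.load(n+"1.npz"))) for n in("wrist","top","side")):
    for nm,cc,lo,rr in(("A",A,.15,.03),("knuck",(.5935,.116),.130,.045)):
        w=X.reshape(-1,3);w=w[(np.hypot(*(w[:,:2]-cc).T)<rr)&(w[:,2]>lo)&(w[:,2]<lo+(.0095))]
        if len(w)>5:print(n,nm,len(w),np.percentile(w[:,2],97).round(4),w.mean(0).round(4),w.min(0).round(4),w.max(0).round(4))
im=np.hstack([c["image"][:,:],cv2.resize(t["image"][135:255,240:330],(288,384),interpolation=3)])
cv2.imwrite("pics/look1.png",im);print(manip.state()["clock"],manip.state()["tool_pos"])
```

```text
wrist px of pin top [237. 239.]
wrist A 471 0.1566 [0.5597 0.3757 0.155 ] [0.5483 0.3634 0.15  ] [0.573  0.3886 0.1573]
wrist knuck 37 0.1356 [0.5918 0.1202 0.1344] [0.581  0.1184 0.1329] [0.6029 0.122  0.1363]
top knuck 186 0.1381 [0.5956 0.0981 0.1337] [0.567  0.0713 0.13  ] [0.6238 0.1192 0.1394]
side A 93 0.1576 [0.5619 0.3787 0.155 ] [0.5499 0.3644 0.1503] [0.5739 0.3892 0.1584]
side knuck 65 0.1371 [0.5953 0.0944 0.1335] [0.5655 0.072  0.1302] [0.6224 0.1222 0.1375]
15.8 [0.49172797 0.37049983 0.33003686]
```

View pics/look1.png

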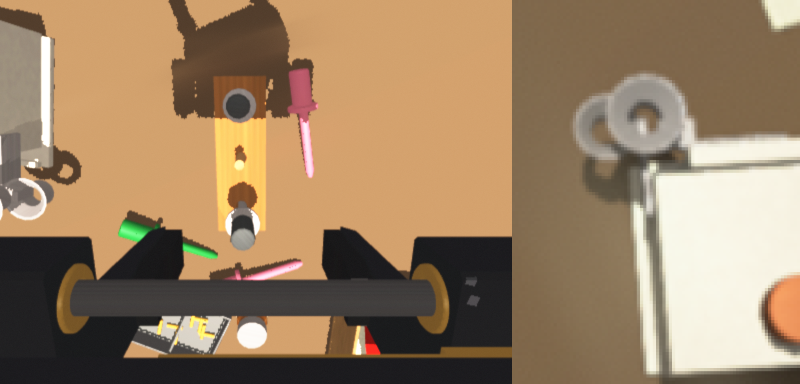

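The wrist view shows the tall pin's knob at (243,238), still standing in the stand. The green and pink pins look as if they are lying down. In the top crop the upper ring (647,113) is not yet concentric with the lower ring (600,125). I'll check the full top and side views.

Run:
```python
import cv2,numpy as np
a=cv2.imread("pics/top1.png");b=cv2.imread("pics/side1.png")
im=np.zeros((600,800,3),np.uint8)
im[:300]=cv2.resize(a,(400,300)).repeat(1,0)[:, :].copy() if 0 else np.hstack([cv2.resize(a,(400,300)),cv2.resize(b,(400,300))])
im[300:,:400]=cv2.resize(a[150:270,265:425],(400,300),interpolation=3)
im[300:,400:]=cv2.resize(b[120:285,100:320],(400,300),interpolation=3)
cv2.imwrite("pics/look2.png",im)
```

```text
(no output)
```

View pics/look2.png

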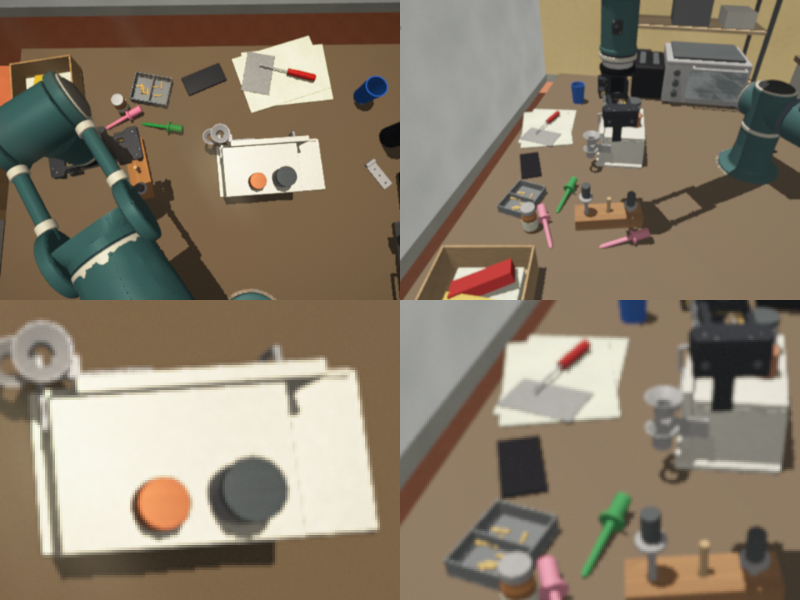

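The free-standing green and pink pins have toppled on their own; they are out of the way, so I'll leave them. The door end is now at about px 396. It reached its stop but then came back about 20 mm, probably dragged when I retracted. I'll push again and watch the knuckle while releasing.

```bash
cat >> h.py <<'E'
def knuck():
    out=[]
    for n in("top","side"):
        w=cloud(cap(n)).reshape(-1,3)
        w=w[(w[:,2]>.130)&(w[:,2]<.1385)&(w[:,0]>.563)&(w[:,1]>.02)&(w[:,1]<.16)&(w[:,0]<.64)]
        out.append(np.r_[len(w),(np.percentile(w[:,:2],2,0)+np.percentile(w[:,:2],98,0))/2].round(4))
    return out
E
python3 - <<'E'
from h import *
E0=np.array([.5798,-.218])
print("before",knuck())
s=manip.state();manip.set_gripper(0.0,30);print("width",manip.state()["gripper_width"])
p=E0-.03*YD;r=best([*p,.33],XD)
manip.move_pose([*p,.33],r);manip.move_linear([*p,.08],rate=.2)
manip.dwell(.2);f0=manip.state()["contact_force"]
manip.move_linear([*(E0+.02*YD),.08],rate=.12)
k=.024
while k<.075:
    manip.move_linear([*(E0+k*YD),.08],rate=.06)
    f=(manip.state()["contact_force"]-f0)[:2]@YD
    if f<-6:break
    k+=.003
print("k",k,f,manip.state()["gripper_width"],"pushed",knuck())
for d in(.003,.006,.010):
    manip.move_linear([*(E0+(k-d)*YD),.08],rate=.03);print(d,knuck())
manip.move_linear([*(E0+(k-.03)*YD),.08],rate=.1);print(manip.state()["clock"],knuck())
E
```

```text
before [array([2.500e+02, 5.936e-01, 8.250e-02]), array([1.040e+02, 5.936e-01, 9.290e-02])]
width 0.00030648143966611964
k 0.05700000000000002 -6.2279689220315095 0.0003817010956648001 pushed [array([2.480e+02, 5.928e-01, 1.035e-01]), array([114.    ,   0.5926,   0.1196])]
0.003 [array([2.430e+02, 5.931e-01, 1.107e-01]), array([110.    ,   0.5926,   0.1192])]
0.006 [array([2.380e+02, 5.932e-01, 1.197e-01]), array([116.    ,   0.5926,   0.1202])]
0.01 [array([2.47e+02, 5.93e-01, 1.17e-01]), array([114.    ,   0.5928,   0.1192])]
25.85 [array([2.50e+02, 5.93e-01, 9.78e-02]), array([114.    ,   0.5927,   0.1196])]
```

```bash
cat >> h.py <<'E'
def ring(lo,hi,seed,names=("top","side")):
    out=[]
    for n in names:
        X=cloud(cap(n));m=((X[...,2]>lo)&(X[...,2]<hi)&(np.hypot(X[...,0]-seed[0],X[...,1]-seed[1])<.045)).astype(np.uint8)
        k,l,st,_=cv2.connectedComponentsWithStats(m,connectivity=4);i=1+st[1:,4].argmax();w=X[l==i][:,:2]
        f=cv2.fitEllipse(w.astype(np.float32)) if 0 else cv2.minEnclosingCircle(w.astype(np.float32))
        out.append((n,len(w),np.round(f[0],4),round(f[1],4)))
    return out
E
python3 - <<'E'
from h import *
s=manip.state();q=s["tool_pos"]
manip.move_linear([*q[:2],.33],rate=.25)
print(ring(.1315,.1385,(.594,.117)))
A=np.array([.5617,.3705]);v=A-[.07,0];sd=np.array([-.217,.976])
r=best([*v,.33],sd);manip.move_pose([*v,.33],r);manip.set_gripper(.065,25);manip.dwell(.2)
print(ring(.1315,.1385,(.594,.117)))
print("pin",ring(.15,.16,A,("side","wrist")))
c=cap("top");im=cv2.resize(c["image"][140:215,245:345],(800,600),interpolation=3);cv2.imwrite("pics/k3.png",im)
print(manip.state()["clock"])
E
```

```text
[('top', 198, array([0.5932, 0.1197]), 0.0293), ('side', 79, array([0.5923, 0.1195]), 0.0304)]
[('top', 191, array([0.5932, 0.12  ]), 0.0293), ('side', 79, array([0.592 , 0.1192]), 0.0299)]
pin [('side', 92, array([0.5625, 0.3769]), 0.013), ('wrist', 475, array([0.5607, 0.3759]), 0.0129)]
30.7333
```

View pics/k3.png

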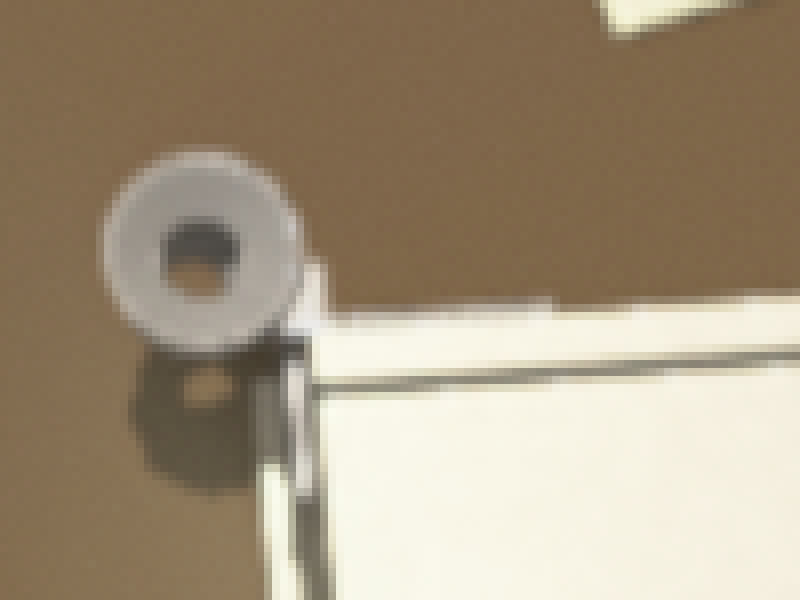

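The upper ring at (200,250) now covers the lower one and the counter shows through both bores. The axis is near (0.593, 0.120). Next I'll grasp the pin.

Run:
```python
from h import *
c=cap("top");print("axis by ray",onz(c,270,171.2,.134).round(4))
G=np.array([.5612,.3755]);sd=np.array([-.217,.976])
r=best([*G,.25],sd)
manip.move_pose([*G,.25],r);manip.move_linear([*G,.119],rate=.12)
manip.set_gripper(0.0,30);s=manip.state();print("grip",s["gripper_width"],s["grasp_force"],s["tool_pos"],s["contact_force"])
manip.move_linear([*G,.16],rate=.06);manip.move_linear([*G,.27],rate=.15);manip.dwell(.2)
s=manip.state();print(s["clock"],s["gripper_width"],s["tool_pos"])
c=cap("side");X=cloud(c);np.savez("side2.npz",**{k:c[k] for k in("image","z_map","intrinsics","T")})
w=X.reshape(-1,3);w=w[(np.hypot(*(w[:,:2]-G).T)<.03)&(w[:,2]>.12)&(w[:,2]<.30)]
for z in np.arange(.14,.29,.01):
    q=w[abs(w[:,2]-z)<.005]
    if len(q):print(round(z,3),len(q),np.median(q[:,:2],0).round(4),np.ptp(q[:,0]).round(3))
a=c["intrinsics"]@(np.linalg.inv(c["T"])@[*G,.2,1])[:3];u,v=(a[:2]/a[2]).astype(int)
cv2.imwrite("pics/p4.png",cv2.resize(c["image"][max(0,v-75):v+75,u-75:u+75],(600,600),interpolation=3))
```

```text
axis by ray [0.5916 0.119  0.134 ]
grip 0.02527776268320348 29.837258528277744 [0.56133895 0.37513169 0.1190903 ] [-0.15831021 -1.5220678   0.81664347]
35.125 0.025234070286624374 [0.56055553 0.3750986  0.26818939]
0.16 4 [0.5613 0.3747] 0.005
0.17 15 [0.5606 0.3768] 0.01
0.18 18 [0.5603 0.3773] 0.01
0.19 20 [0.5602 0.377 ] 0.009
0.2 18 [0.5602 0.3781] 0.008
0.21 18 [0.5611 0.3776] 0.011
0.22 23 [0.56   0.3784] 0.011
0.23 21 [0.5612 0.3784] 0.01
0.24 19 [0.5598 0.379 ] 0.01
0.25 4 [0.5581 0.3917] 0.019
0.26 122 [0.5586 0.3861] 0.038
0.27 18 [0.5617 0.3986] 0.027
0.28 45 [0.555  0.4017] 0.027
```

View pics/p4.png

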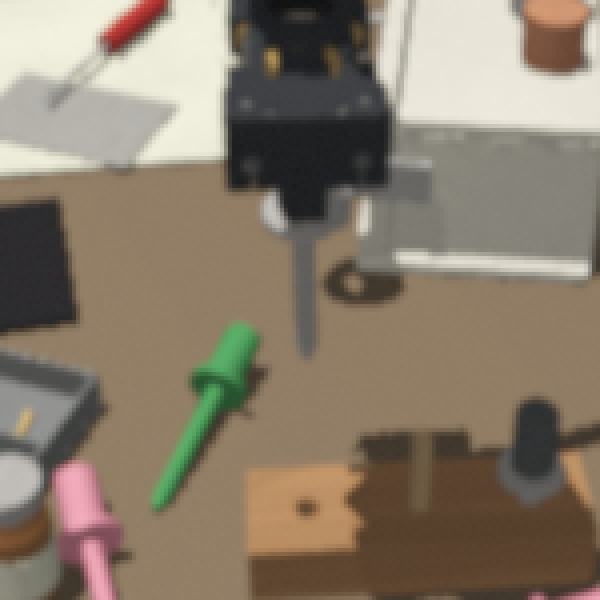

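The pin hangs upright from the gripper with its tip at about (306,355), roughly 3 mm off the tool axis in −y. Now I'll carry it over and lower it with force checks.

Run:
```python
from h import *
T=np.array([.5928,.1195])+[0,.0025]
s=manip.state();manip.move_linear([*s["tool_pos"][:2],.29],rate=.2)
manip.move_linear([*T,.29],rate=.2);manip.move_linear([*T,.255],rate=.1);manip.dwell(.3)
print("door",ring(.1315,.1385,(.593,.119),("side",)))
f0=manip.state()["contact_force"];z=.25
while z>=.1435:
    manip.move_linear([*T,z],rate=.08)
    s=manip.state();f=s["contact_force"]-f0;print(round(z,3),f.round(1),end="; ")
    if np.linalg.norm(f)>10:break
    z-=.008 if z>.152 else .003
s=manip.state();print(s["clock"],s["tool_pos"],s["gripper_width"])
cv2.imwrite("pics/p5.png",cv2.resize(cap("side")["image"][110:260,190:340],(600,600),interpolation=3))
```

```text
door [('side', 37, array([0.6055, 0.12  ]), 0.0259)]
0.25 [-0.7 -1.5  0.3]; 0.242 [-0.6 -0.6  1. ]; 0.234 [ 0.3 -0.4  1.7]; 0.226 [ 0.2 -0.1  1. ]; 0.218 [ 0.4 -1.1  0.6]; 0.21 [-0.4 -1.1 -0. ]; 0.202 [-0.  -0.8  0.2]; 0.194 [ 0.3 -0.5  0.5]; 0.186 [ 0.3 -0.  -0.2]; 0.178 [-0.6 -0.8  0.3]; 0.17 [ 0.2 -1.2  0.6]; 0.162 [-0.7  0.3  0.1]; 0.154 [-0.9 -0.3 -0.1]; 0.146 [ 0.6 -0.4  0.9]; 41.2 [0.5921829  0.12191778 0.1451092 ] 0.025000228793146374
```

View pics/p5.png

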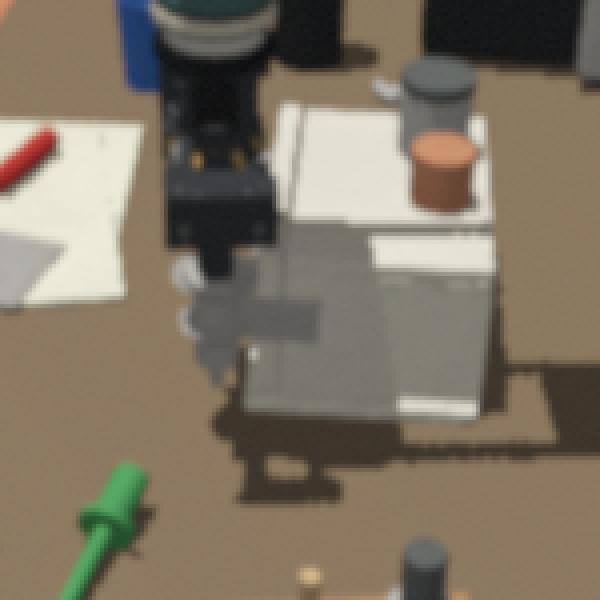

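The pin tip shows below the lower knuckle at (218,380) and nothing jammed. I'll lower the last few millimetres, release, retreat and check.

Run:
```python
from h import *
p=manip.state()["tool_pos"]
manip.move_linear([.5928,.122,.142],rate=.03);print(manip.state()["contact_force"])
manip.set_gripper(.045,10);manip.dwell(.2)
manip.move_linear([.5928,.122,.23],rate=.1);manip.move_linear([.5,.36,.33],rate=.3);manip.dwell(.3)
a=cap("side");b=cap("top")
for c in(a,b):
    w=cloud(c).reshape(-1,3);w=w[(np.hypot(w[:,0]-.593,w[:,1]-.119)<.03)&(w[:,2]>.0)&(w[:,2]<.25)]
    k=w[w[:,2]>.165];print("knob",len(k),np.median(k,0),np.percentile(k[:,2],98))
    m=w[(w[:,2]>.018)&(w[:,2]<.06)];print("tip part",len(m),np.median(m,0) if len(m) else "",np.percentile(m[:,2],3) if len(m) else "")
print(ring(.1315,.1365,(.593,.119)),manip.state()["clock"])
cv2.imwrite("pics/p6.png",np.hstack([cv2.resize(c["image"][v:v+100,u:u+100],(400,400),interpolation=3) for c,u,v in((a,200,130),(b,230,130))]))
```

```text
[-2.30869261 -1.23732348  4.73210713]
knob 75 [0.5910297  0.12766663 0.17729209] 0.18051995042846877
tip part 21 [0.596728   0.129248   0.04742883] 0.036825527379534394
knob 108 [0.59103878 0.11877233 0.17921787] 0.18224331524470366
tip part 0  
[('top', 202, array([0.5932, 0.12  ]), 0.029), ('side', 94, array([0.5933, 0.1192]), 0.0285)] 44.8167
```

View pics/p6.png

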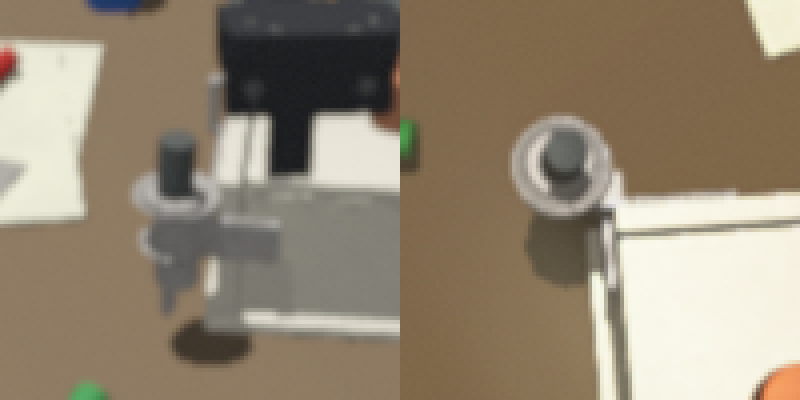

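The collar sits in the upper mouth, the knob is upright with its top at about 0.180 m, and the tip hangs below the lower knuckle at (167,312). The arm is clear, so I'm handing in.

```bash
python3 -c "
from h import *
print(order.close_job())"
```

```text
the job is handed in; nothing more can be done
None
```

The job is handed in at about 45 s: the door is at its stop with the knuckles lined up, and the long pin hangs released through both with its collar in the upper mouth. The door once slid back about 20 mm and had to be pushed home a second time, and the free-standing green and pink pins toppled (cause not identified).

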